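# Set the cut-length stop of a rail cutter with its thumbwheel

## Robot

A 6-joint arm with a two-finger parallel gripper is mounted at the origin on the work surface. World frame = base frame: x ahead of the robot, y to its left, z up, the work surface at z = 0. Lengths are in m, angles in rad, forces in N, time in s.
With the tool pointing down it reaches from about 0.35 to 0.85 m from the base axis. Payload 8.1 kg.
Tool frame: the origin (TCP) lies on the mounting face of the last link; the fingertips stand 186 mm ahead of it and the grasp point (between the pads) lies 167 mm ahead of it; z points along the fingers, y is the line along which they close (so a half turn about z gives the same grasp; the last joint's range is limited). The gripper opens to 93 mm and grips with 3 to 60 N. Pads are 15 mm wide; open, the fingers measure 128 mm over their backs; the gripper's body (75 mm by 188 mm) begins 65 mm behind the grasp point.
Start: joints at [1.201, 0.13, 1.488, -0, 1.523, -0.085], TCP at [0.169, 0.576, 0.405] pointing down, gripper open.
Joint ranges: [-2.96, 2.96], [-0.89, 2.26], [0.02, 2.5], [-1.34, 4.48], [0, 2.73], [-2.66, 2.66]. Speed limits (rad/s): [2.39, 2.39, 2.79, 3.14, 3.14, 3.14].

## Interface

Orientations are given as a rotation vector (axis times angle).
In Python, from station import manip, kin, imaging gives the robot as it stands. Calls block until the motion is done:
- manip.move_ptp(position, orientation): joint-space move of the TCP to a pose.
- manip.move_l(position, rot=None, feed=0.15): straight line of the TCP; rot=None keeps the orientation; feed is the mean speed in m/s.
- manip.set_joints(angles): joint-space move.
- manip.ungrasp() and manip.grasp(grasp_force=None): open the fingers fully, or close them until they stop; grasp_force is the grip in N (None keeps the last).
- manip.pause(seconds).
- kin.solve_ik(position, orientation): joint angles nearest the present ones, or None.
- manip.sense(): the state.
- imaging.read_camera(name): name is "scene" or "side" or "wrist"; returns (picture, depth): 480x640x3 uint8, red, green, blue; 480x640 float32, m along the optical axis (not along the pixel's ray), 0 where there is no reading.
- imaging.calibration(name): a dict with "fx", "fy", "cx", "cy" (pixels), "k1" (the pictures are not rectified: a ray, as slopes to the right and down, at radius r is drawn at 1 + k1 r^2 times it, then the intrinsics apply), "view" (4x4, takes a point from world to camera coordinates); the wrist camera has in their place "mount" (4x4, takes a point from camera to tool coordinates, whose origin is the TCP and whose axes are the flange's). Camera axes: x right, y down, z forward; pixel columns grow to the right and rows downward; lengths in m; the calibration is good to about 2 mm. A picture is of the moment at which its call begins: read the wrist's pose just before it. calibration takes no time and is no camera call.
A pose or a line that the arm cannot do raises manip.MotionError and nothing moves.
- manip.job_done(): hands the job in; it is judged then, once.
The state is a dict: "clock": time; "joint_positions": joint angles; "joint_velocities": joint speeds; "joint_torque": joint torques, N m; "tcp_pos": TCP position; "eef_rot": TCP orientation; "contact_force": force on the tool from outside, world axes, zero at the start; "torque": the same for the moment, N m; "finger_gap": opening from 0.0 (shut) to 1.0 (fully open); "finger_force": force on a finger pad.
Only numpy, scipy, OpenCV 4.12 (cv2) and the standard library are available. Lean on these libraries where they do the work, as an engineer would, in place of code of your own. Each camera call takes 0.05 s, during which the arm holds its last target. There are 200 camera calls.

## Task

Set the length stop on the small bench rail cutter: with a fingertip on top of the knurled wheel, roll it, in several strokes if needed, until the flat face of the sliding stop (the face towards the cutter head) lines up with the thin rib on top of the gauge block beside it. Work only through the wheel: do not push the sliding stop itself and do not disturb the bottle, the screwdriver or the piece of rail. Finish with the hand clear of everything.

Things in the scene. Friction and masses are not known exactly. Their poses are not given: they have to be found in the camera images.
- gauge: The cutter's length stop, fixed to the table: grey base 110 (x) x 340 (y) x 12 mm, origin at the centre of its underside. Its y axis runs along the slide. At the -y end the blue cutter head, 82 mm high, face at y = -110 mm. At the +y end a grey housing (58 mm in x, 80 mm in y, centred on y = 95 mm, top 66 mm above the table) holds the knurled wheel, which sticks out 9 mm above it.
- wheel_top (a point): Highest point of the knurled wheel, fixed in the base (x = 0, y = +95 mm, 75 mm above the table): press a fingertip down here. It does not turn with the wheel.
- wheel: Steel knurled wheel, 60 mm diameter, 18 mm wide, 24 ridges 1.5 mm high; origin at its axle centre; axle along the base's x. Turns stiffly (about 2 N at the rim) and stays where left. Pushing its top towards -y of the base moves the stop towards -y too, by half the rim's travel (20 mm of fingertip moves it 10 mm); pushing towards +y moves it back.
- stop: Plain steel sliding stop block between cutter head and wheel housing, 58 (x) x 22 (y) mm, top 64 mm above the table; origin in the plane of its flat -y face, at table height. It slides along the base's y axis, driven only by the wheel through a rack; it starts 15 to 65 mm on the +y side of the mark. Not to be pushed directly.
- stop_face (a point): Top edge of the stop's flat -y face, at the end next to the gauge block, 64 mm above the table.
- rider: Aluminium gauge block, 24 (x) x 18 (y) mm, standing fixed on the +x side of the base beside the slide, top 58 mm above the table, with a thin dark rib along its top; origin below its centre at table height. Same axes as the base. It does not move.
- gauge_mark (a point): End of the rib (2 mm wide, 61 mm above the table) nearest the stop: the mark. The job is done when stop_face and gauge_mark have the same y in the base's frame.
- bottle: Loose closed plastic bottle, 64 mm diameter, 190 mm tall; origin under its centre. Leave alone.
- screwdriver: Loose screwdriver with red handle, 200 mm long, 26 mm thick, origin under its middle, lying on the table along its x axis. Leave alone.
- offcut: Loose 90 mm offcut of steel mounting rail, 39 mm wide, 8 mm high, lying on the table; origin under its centre. Leave alone.

How it is judged:
On the way:
1. a fingertip rests on the knurled wheel (contact force between the fingers and wheel above 0.5 N), for 0.1 s.
At the end, for the whole second after the job is handed in: The stop's flat face is within 3 mm of the gauge mark along the slide, stop and wheel at rest (y of stop_face in the frame of gauge_mark between -0.003 and 0.003 m and linear speed of stop below 0.003 m/s and angular speed of wheel below 0.1 rad/s); the robot touches nothing.
It fails at once if the sliding stop was pushed directly (contact force between any of the fingers, the arm and stop above 1.5 N).
It fails at once if a bystander was disturbed (distance of any of bottle, screwdriver, offcut from where it was at the start of the episode above 0.02 m).
It also fails if it takes over 72 s, if anything falls off the work surface, if the arm or the gripper's body presses on something with over 40 N, if the wrist force passes 120 N, or if a joint passes its speed limit or range.

## Working session

There is one attempt and no reset: what is moved stays moved. The work goes in short steps, each a Python script; the robot and the scene stay as the last script left them, time stands still between calls to the robot, and variables do not carry over. Pictures are saved under pics/ and viewed, at most 10 in all, crops included, and the job is handed in when it is done.

```bash
ls; mkdir -p pics; python3 - <<'E'
from station import manip, kin, imaging
import cv2, numpy as np
for n in ("scene","side"):
    p,d=imaging.read_camera(n); cv2.imwrite(f"pics/{n}0.png",p[...,::-1]); np.save(f"{n}0.npy",d)
    c=imaging.calibration(n); print(n,{k:(np.round(v,4).tolist()) for k,v in c.items()})
print(np.round(imaging.calibration("wrist")["mount"],4).tolist()); print(manip.sense())
E
```

```text
pics
scene {'fx': 448.6271, 'fy': 448.6271, 'cx': 322.3159, 'cy': 236.4398, 'k1': -0.0766, 'view': [[-0.8243, 0.5661, 0.012, 0.5132], [0.3032, 0.4593, -0.8349, -0.0606], [-0.4782, -0.6846, -0.5502, 0.9699], [0.0, 0.0, 0.0, 1.0]]}
side {'fx': 493.5955, 'fy': 493.5955, 'cx': 322.31, 'cy': 228.8229, 'k1': 0.0437, 'view': [[0.9347, -0.3553, 0.0059, -0.5893], [-0.2442, -0.6542, -0.7158, 0.1228], [0.2582, 0.6676, -0.6983, 0.8885], [0.0, 0.0, 0.0, 1.0]]}
[[0.0014, -0.9568, -0.2906, 0.0808], [1.0, 0.001, 0.0015, -0.0001], [-0.0011, -0.2906, 0.9568, 0.0198], [0.0, 0.0, 0.0, 1.0]]
{'clock': 0.1, 'joint_positions': array([ 1.20056239e+00,  1.31102702e-01,  1.48916576e+00,  4.74675129e-05,
        1.52296894e+00, -8.53907530e-02]), 'joint_velocities': array([-0.00127095, -0.00127683, -0.00392776, -0.00081539,  0.00134276,
        0.00056347]), 'joint_torque': array([ 1.02087903e-03, -5.61334491e+01, -4.93098056e+01,  7.70612829e-02,
        2.89924111e-02, -1.44981482e-05]), 'tcp_pos': array([0.1684973 , 0.57564995, 0.40378442]), 'eef_rot': array([-4.45863720e-01, -3.10936966e+00,  2.49967342e-03]), 'contact_force': array([ 0.21704818, -0.45760617,  0.16781724]), 'torque': array([-0.03128492, -0.01812437, -0.01683859]), 'finger_force': 0.0, 'finger_gap': 0.997125081993236}
```

View pics/scene0.png

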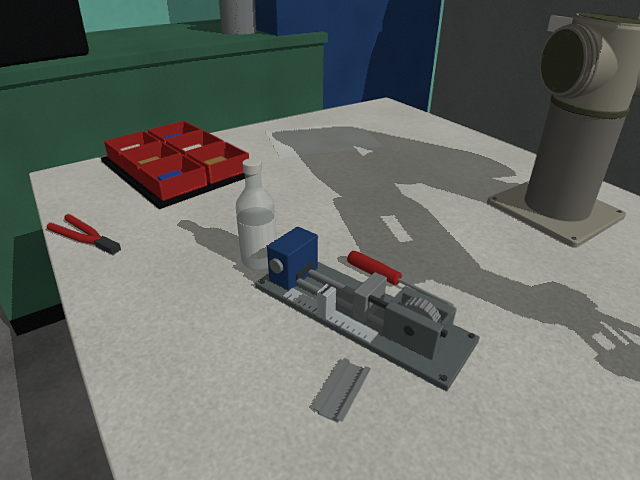

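View pics/side0.png

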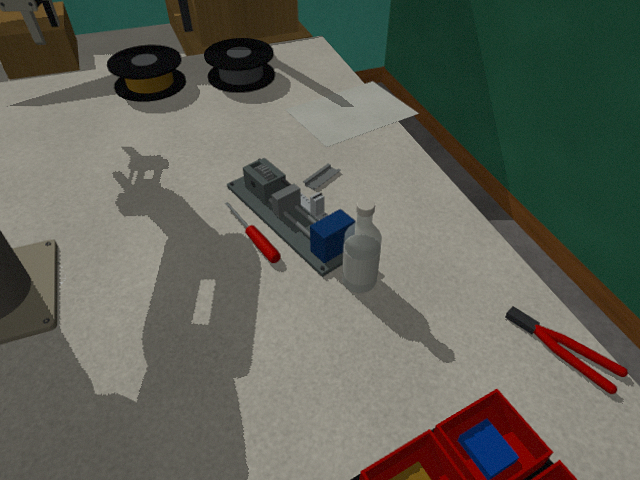

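The scene view shows the base with corners near (257,281), (446,387), (479,337), the wheel top near (425,300), the stop at (370,290), the gauge block at (327,300) and the bottle behind the head. The side view shows base corners (228,184) and (322,273). Next I localise the base.

```bash
cat > h.py <<'E'
import numpy as np, cv2
from station import manip, kin, imaging
from scipy.spatial.transform import Rotation as R
def cam(name, state=None):
    c=imaging.calibration(name)
    if name=="wrist":
        T=np.eye(4); T[:3,:3]=R.from_rotvec(state["eef_rot"]).as_matrix(); T[:3,3]=state["tcp_pos"]
        return c, T@np.array(c["mount"])
    return c, np.linalg.inv(np.array(c["view"]))
def ray(c,W,px):
    d=np.array([(px[0]-c["cx"])/c["fx"],(px[1]-c["cy"])/c["fy"]]); s=d.copy()
    for _ in range(20): s=d/(1+c["k1"]*(s@s))
    return W[:3,3], W[:3,:3]@np.array([s[0],s[1],1])
def onplane(c,W,px,z):
    o,v=ray(c,W,px); return o+v*(z-o[2])/v[2]
def proj(c,W,P):
    q=np.linalg.inv(W)@np.append(P,1); s=q[:2]/q[2]; s=s*(1+c["k1"]*(s@s))
    return np.array([c["cx"]+c["fx"]*s[0],c["cy"]+c["fy"]*s[1]])
E
python3 - <<'E'
from h import *
sc=cam("scene"); sd=cam("side")
f=lambda C,p,z: onplane(*C,p,z)
A=f(sc,(257,283),.012);B=f(sc,(446,387),.012);C=f(sc,(479,337),.012);D=f(sd,(228,184),.012);E=f(sd,(322,273),.012)
for n,p in zip("ABCDE",(A,B,C,D,E)): print(n,p.round(4))
print(np.linalg.norm(A-B),np.linalg.norm(B-C),np.linalg.norm(D-E))
y=(B-A)[:2]+(D-E)[:2]; y/=np.linalg.norm(y); x=np.array([y[1],-y[0]]); print("y",y,"x",x,"B-C",(B-C)[:2])
ctr=((A+B)/2)[:2]-.055*x; ctr2=((D+E)/2)[:2]+.055*x; print(ctr,ctr2)
c=(ctr+ctr2)/2; wt=np.append(c+.095*y,.075); print("wheel_top",wt,proj(*sc,wt),proj(*sd,wt), "yaw",np.degrees(np.arctan2(y[1],y[0])))
print("offcut",f(sc,(340,390),.008),"screw",f(sc,(372,266),.013),"bottle",f(sd,(361,280),0))
E
```

```text
A [ 0.6677 -0.1222  0.012 ]
B [0.5665 0.1945 0.012 ]
C [0.4621 0.1613 0.012 ]
D [0.464  0.1541 0.012 ]
E [ 0.5678 -0.1629  0.012 ]
0.3325329592290179 0.10955889990228375 0.3336254670420194
y [-0.30776165  0.95146349] x [0.95146349 0.30776165] B-C [0.10439092 0.0332519 ]
[0.56479031 0.01921238] [0.56824899 0.01251236]
wheel_top [0.53728229 0.1062514  0.075     ] [420.21046526 302.37152046] [263.50949966 166.61526948] yaw 107.92438899519252
offcut [0.67794618 0.11967902 0.008     ] screw [ 0.48307256 -0.05304221  0.013     ] bottle [ 0.63366028 -0.19485408  0.        ]
```

```bash
cat >> h.py <<'E'
def down(ty):
    ty=np.append(ty,0)/np.linalg.norm(ty); z=np.array([0,0,-1.]); return R.from_matrix(np.c_[np.cross(ty,z),ty,z]).as_rotvec()
BY=np.array([-.3078,.9515]); BX=np.array([.9515,.3078]); BC=np.array([.5665,.0159])
def w(x,y,z): return np.append(BC+BX*x+BY*y,z)
E
python3 - <<'E'
from h import *
for s in (1,-1):
    print(s,kin.solve_ik(w(0,.095,.30),down(s*BY)),kin.solve_ik(w(0,.0,.36),down(s*BY)))
s=-1
try: manip.move_ptp(w(0.0,.04,.36),down(s*BY))
except Exception as e: print(e); s=1; manip.move_ptp(w(0.08,.04,.36),down(s*BY))
manip.grasp(10)
st=manip.sense(); p,d=imaging.read_camera("wrist"); cv2.imwrite("pics/w1.png",p[...,::-1]); np.save("w1.npy",d)
np.savez("w1s.npz",tcp_pos=st["tcp_pos"],eef_rot=st["eef_rot"])
C=cam("wrist",st); print(st["clock"],st["contact_force"],st["finger_gap"])
for P in [w(0,.095,.075),w(.055,.17,.012),w(-.055,.17,.012),w(.055,-.17,.012)]: print(proj(*C,P))
E
```

```text
1 [ 1.01696675e-01  6.43819957e-02  1.75349811e+00 -4.44089210e-16
  1.32371255e+00 -1.78196450e+00] [-6.24075856e-02  6.56467972e-02  1.63927228e+00 -4.44089210e-16
  1.43667358e+00 -1.94606876e+00]
-1 [ 1.01696675e-01  6.43819957e-02  1.75349811e+00 -4.44089210e-16
  1.32371255e+00  1.35962815e+00] [-6.24075856e-02  6.56467972e-02  1.63927228e+00 -4.44089210e-16
  1.43667358e+00  1.19552389e+00]
3.8667 [ 0.51427838  0.31550747 -0.28866284] 0.004125225463248102
[248.13743707 242.46351144]
[170.56997035 158.1397084 ]
[183.78873146 279.28717743]
[570.05671463 159.8971562 ]
```

View pics/w1.png

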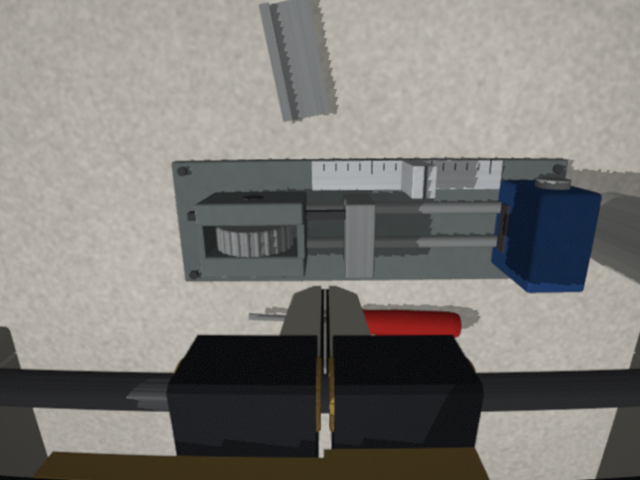

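The wrist view shows the wheel at x 215–297, row about 239, and the housing edge at x=305. The stop spans x 346–375, with its face on the right side, and the gauge block is at about (415,180). The closed fingertips at (323,290) are about 17 mm wide. I'll zoom in on the stop and the mark.

```bash
python3 - <<'E'
from h import *
p=cv2.imread("pics/w1.png"); cv2.imwrite("pics/w1c.png",cv2.resize(p[150:285,335:455],None,fx=4.4,fy=4.4,interpolation=cv2.INTER_CUBIC))
st=dict(np.load("w1s.npz")); C=cam("wrist",st); d=np.load("w1.npy")
def b(px,z): q=onplane(*C,px,z)[:2]-BC; return (np.array([q@BX,q@BY])*1e3).round(1)
def bd(px):
    o,v=ray(*C,px); P=o+v*d[px[1],px[0]]; q=P[:2]-BC; return (np.array([q@BX,q@BY,P[2]])*1e3).round(1)
for px,z in [((174,162),.012),((187,279),.012),((568,161),.012),((256,240),.075),((305,205),.066),((305,232),.066),((375,230),.064),((346,230),.064),((428,180),.061)]: print(px,b(px,z))
for px in [(240,165),(256,240),(250,205),(360,230),(412,180),(330,165)]: print(px,bd(px))
E
```

```text
(174, 162) [ 51.8 167.4]
(187, 279) [-54.7 167. ]
(568, 161) [  54.  -168.3]
(256, 240) [ 1.9 89.2]
(305, 205) [25.6 54.1]
(305, 232) [ 5.4 54.4]
(375, 230) [6.5 2.5]
(346, 230) [ 6.4 24. ]
(428, 180) [ 43.3 -35. ]
(240, 165) [ 49.1 111.1  13.2]
(256, 240) [ 1.7 89.3 74.3]
(250, 205) [25.4 94.1 65.1]
(360, 230) [ 6.3 13.6 63.7]
(412, 180) [ 42.7 -24.3  56.8]
(330, 165) [49.2 35.5 14.8]
```

View pics/w1c.png

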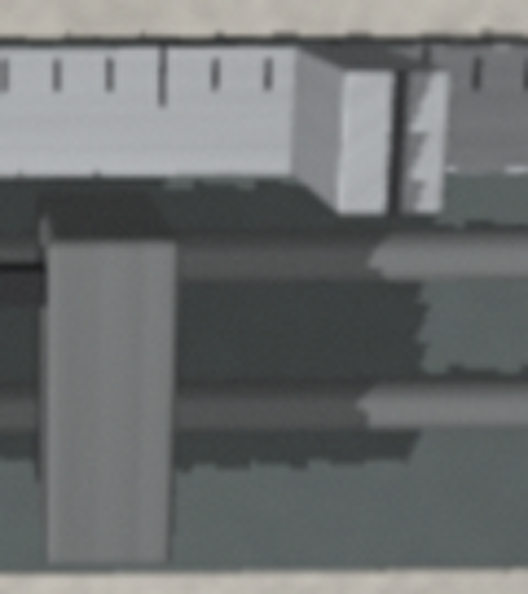

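Mark at y ≈ -33 mm and face at ≈ +3 mm, so about 36 mm of stop travel is needed, which is 72 mm at the rim. I'll make one test stroke and re-measure.

```bash
cat >> h.py <<'E'
ROT=down(-BY); WY=.095
def press(y0,fmax=10,z0=.268):
    manip.move_l(w(0,WY+y0,z0+.012),ROT,feed=.2); manip.move_l(w(0,WY+y0,z0),ROT,feed=.05)
    f0=manip.sense()["contact_force"].copy(); z=z0
    while z>.2545:
        z-=.0007; manip.move_l(w(0,WY+y0,z),ROT,feed=.02); f=manip.sense()["contact_force"]-f0
        if f[2]>fmax: break
    return z,f0,f
def look(name,y=.04):
    manip.move_ptp(w(0,y,.36),ROT); manip.pause(.2)
    st=manip.sense(); p,d=imaging.read_camera("wrist"); cv2.imwrite(f"pics/{name}.png",p[...,::-1])
    np.savez(name+"s.npz",tcp_pos=st["tcp_pos"],eef_rot=st["eef_rot"]); return st,p
E
python3 - <<'E'
from h import *
manip.move_ptp(w(0,WY+.010,.29),ROT)
z,f0,f=press(.010); s=manip.sense(); print("z",z,s["tcp_pos"],f.round(2),s["clock"])
for y in (.005,0,-.005,-.010):
    manip.move_l(w(0,WY+y,z),ROT,feed=.03); s=manip.sense(); F=s["contact_force"]-f0; print(y,F.round(2),"along y",F[:2]@BY, s["tcp_pos"][2].round(4))
manip.move_l(w(0,WY-.010,.28),ROT,feed=.1)
st,p=look("w2"); print(st["clock"])
cv2.imwrite("pics/w2c.png",cv2.resize(p[150:285,335:455,::-1],None,fx=4.4,fy=4.4,interpolation=cv2.INTER_CUBIC))
E
```

```text
z 0.2582000000000003 [0.53430804 0.11603918 0.25972136] [-6.62  0.11 14.14] 8.525
0.005 [-9.8   1.51 20.87] along y 4.450636307789186 0.2605
0 [-10.58  -2.37  21.43] along y 1.000259121273777 0.2607
-0.005 [-6.41 -3.1  16.23] along y -0.977232624806103 0.2602
-0.01 [-1.16 -0.84  7.39] along y -0.44521492198665774 0.2592
10.8167
```

View pics/w2c.png

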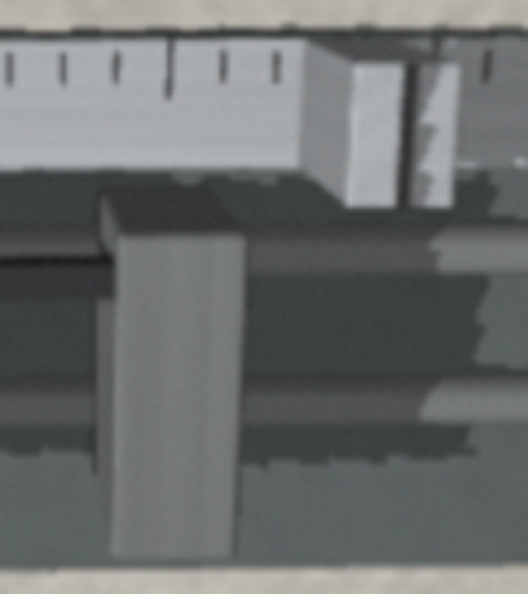

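The stop moved about 10 mm for a 20 mm stroke (face at crop x=243, rib at x≈408). Two more full strokes, then I measure again.

```bash
python3 - <<'E'
from h import *
def meas(C,face,rib):
    g=lambda px,z:(onplane(*C,px,z)[:2]-BC)@BY*1e3
    return g(face,.064),g(rib,.061)
st=dict(np.load("w2s.npz")); C=cam("wrist",st); print(meas(C,(243/4.4+335,203.9),(408/4.4+335,197)))
manip.move_ptp(w(0,WY+.010,.285),ROT)
for i in range(2):
    z,f0,f=press(.010,z0=.264); print(z,f.round(1))
    manip.move_l(w(0,WY-.010,z),ROT,feed=.03); manip.move_l(w(0,WY-.010,.276),ROT,feed=.1)
st,p=look("w3"); print(st["clock"])
cv2.imwrite("pics/w3c.png",cv2.resize(p[150:285,335:455,::-1],None,fx=4.4,fy=4.4,interpolation=cv2.INTER_CUBIC))
E
```

```text
(np.float64(-6.521398029129388), np.float64(-34.18399063188503))
0.25910000000000016 [-4.3 -0.3 12.8]
0.25910000000000016 [-5.1 -0.8 10.7]
19.0667
```

View pics/w3c.png

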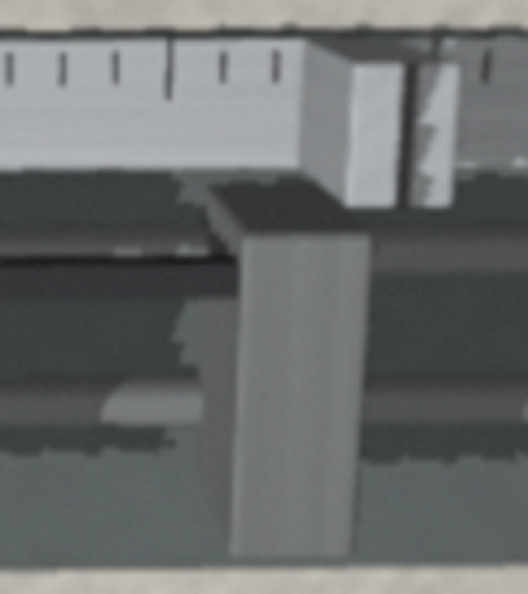

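```bash
python3 - <<'E'
from h import *
st=dict(np.load("w3s.npz")); C=cam("wrist",st)
g=lambda px,z:(onplane(*C,px,z)[:2]-BC)@BY*1e3
a,b=g((370/4.4+335,203.6),.064),g((408/4.4+335,197),.061); print(a,b)
h=(a-b)*1e-3; assert .003<h<.009
manip.move_ptp(w(0,WY+h,.285),ROT)
z,f0,f=press(h,z0=.264); manip.move_l(w(0,WY-h,z),ROT,feed=.03); manip.move_l(w(0,WY-h,.29),ROT,feed=.1)
st,p=look("w4",-.034); print(st["clock"]); C=cam("wrist",st)
u,v=proj(*C,w(.03,-.034,.062)).astype(int); print(u,v)
cv2.imwrite("pics/w4c.png",cv2.resize(p[v-50:v+50,u-50:u+50,::-1],None,fx=6,fy=6,interpolation=cv2.INTER_CUBIC))
E
```

```text
-27.517213124268327 -34.24257004146276
23.8583
326 197
```

View pics/w4c.png

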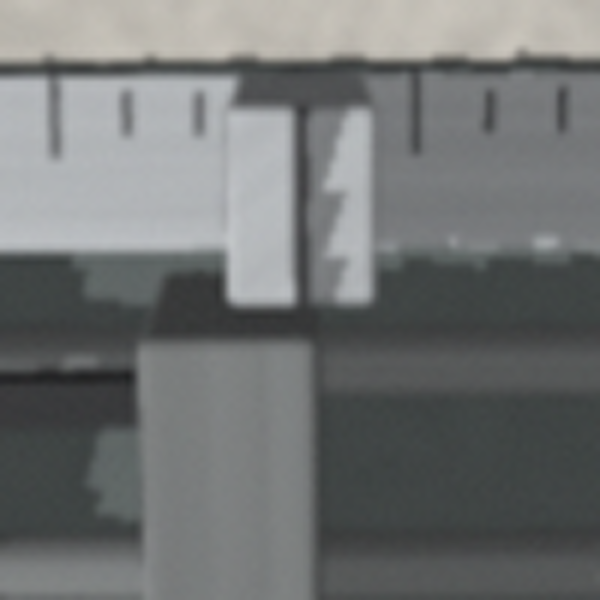

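The overhead view shows the rib at crop x=302 and the face at x≈313. At 8.2 px/mm the face is 1.3 mm past the mark, inside the 3 mm tolerance, and the hand is clear. I'm handing it in.

```bash
python3 - <<'E'
from h import *
manip.move_l(w(0,-.034+.05,.38),ROT); manip.pause(.3)
print(manip.job_done(), manip.sense()["contact_force"])
E
```

```text
the job is handed in; nothing more can be done
the job is handed in; nothing more can be done
```

The job is handed in: four wheel strokes brought the stop face to about 1.3 mm past the gauge mark on the cutter-head side (tolerance 3 mm), measured from an overhead view, and the hand finished clear; the judge's verdict was not shown.

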